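# Load the spring scale to its green band

## Robot

A 6-joint arm with a two-finger parallel gripper is mounted at the origin on a cart in front of the work surface, level with it; the furniture and walls round the work are solid. World frame = base frame: x ahead of the robot, y to its left, z up, the work surface at z = 0. Lengths are in mm, angles in rad, forces in N, time in s.
With the tool pointing down it reaches from about 250 to 775 mm from the base axis. Payload 4 kg.
Tool frame: the origin (TCP) lies midway between the tips of the shut fingers; the grasp point (between the pads) lies 19 mm behind it; z points along the fingers, y is the line along which they close (so a half turn about z gives the same grasp; the last joint's range is limited). The gripper opens to 85 mm and grips with 20 to 120 N. Pads are 22 mm wide; open, the fingers measure 114 mm over their backs; the gripper's body (76 mm by 85 mm) begins 54 mm behind the grasp point. The pads swing forward as they close: fully open they stand 13 mm farther back than shut.
Start: joints at [-0.103, 0.087, 1.371, -0, 1.684, -0.103], TCP at [550.016, -0.006, 231.341] pointing down, gripper open.
Joint ranges: [-3.1, 3.1], [-0.76, 2.03], [0.27, 2.55], [-1.08, 4.22], [0.17, 2.65], [-2.57, 2.57]. Speed limits (rad/s): [2.79, 2.79, 3.14, 3.14, 3.14, 3.14].

## Interface

Orientations are given as a unit quaternion [w, x, y, z].
In Python, from plant import r gives the robot as it stands.
- The arm moves only by the shell command python3 -m handwheel 'ROWS' [OPENING] [FORCE]. ROWS is JSON, a list of rows, each an object with "translation": the shift along the tool's x, y, z in mm, a list of three; "roll": the turn about the tool's z in rad. In form: [{"translation": [x, y, z], "roll": roll}, ...]. A call has 1 to 8 rows; each row is the pose to reach, as a shift and turn from the pose commanded when the call began, along the tool's axes at that moment; what a row does not reach only later rows make up. A row lasts 1/8 s, in which the tool goes at most 62.5 mm and 10.7 degrees, less where a joint would pass 70% of its speed; a pose out of reach is approached as far as the arm can. A call with a gripper value outside its range is refused whole. OPENING is the finger opening in mm, from 0 to 85.4, set as the call begins (- or left out, the last holds). The fingers move at their own pace and stop on an object; FORCE is the grip in N (left out, the last holds). Time passes only in rows, so rows that repeat a pose let the fingers close. It gives the time, the measured TCP pose, the force, the opening and the grip force at its end, in the units of the state.
- r.read_state(): the state, without advancing time (a new reading comes with each control period).
- r.capture(name): name is "scene" or "side" or "wrist"; returns the picture (384x512x3 uint8, red, green, blue); there is no depth.
- r.camera_info(name): a dict with "mtx" (3x3 intrinsics, pixels), "origin" and "rotation" of the camera in the world. Camera axes: x right, y down, z forward; pixel columns grow to the right and rows downward; lengths in mm; the calibration is good to about 2 mm. A picture is of the moment at which its call begins: read the wrist's pose just before it. camera_info takes no time and is no camera call; for the wrist camera it gives the pose at the moment of the call.
- r.finish_job(): hands the job in; it is judged then, once.
Trained networks look in the newest picture that a camera, given by its name, has taken for a name from the list of things; names that differ only in an ending like _2 or _b are one class to them, and where a whole thing is asked for, a point or a joint stands for the part that bears it (a point fixed in the world has none). Each returns a list of dicts, best first, with "confidence" (0 to 1); they miss things now and then, are a little off and sometimes report something else, mostly with a low value. They report only what shows in the picture. A call takes as long as a camera call.
- r.masks_of(camera, name): "mask" (384x512 bool, what is visible of it).
- r.landmark_of(camera, name): "point" ([x, y, z] in mm, in the coordinates of the camera as it stood for that picture, good to about 4 mm: a listed point, or the origin of a listed thing).
The state is a dict: "time_s": time; "joint_positions": joint angles; "dq": joint speeds; "tau": joint torques, N m; "eef_pos": TCP position; "eef_rot": TCP orientation; "contact_force": force on the tool from outside, world axes, zero at the start; "wrist_torque": the same for the moment, N m; "width": opening from 0.0 (shut) to 1.0 (fully open); "finger_force": force on a finger pad.
Only numpy, scipy, OpenCV 4.12 (cv2) and the standard library are available. Lean on these libraries where they do the work, as an engineer would, in place of code of your own. Each camera call takes 0.05 s, during which the arm holds its last target. There are 200 camera calls.

## Task

Put the steel ring weights one at a time onto the stud of the spring scale's pan, pressing each one firmly fully home on the pan or on the ring below it, until the pan at rest and let go has its pointer in the green band: two rings on some days, three on others. Feel how hard you press: the sprung leaves in the stud drag and the pan yields to its buffer, and the scale is overloaded by a push of more than 15 N. Leave the rings you do not need lying flat on the cart, away from the scale, and do not disturb the other things.

Things in the scene. Friction and masses are not known exactly. Their poses are not given: they have to be found in the camera images.
- scale: spring scale fixed on the cart: blue base plate 120 x 100 x 12 mm with a low column that carries the sprung pan. Origin: centre of the base's underside, on the pan's axis; z up; -x is the scale's front, where a white plate stands, 57 mm from the axis and 86 mm high. Fingers that straddle a ring along the scale's y axis stay clear of the plate. A downward push of over 15 N overloads it
- green_band (a point): middle of the green band on the white plate, 46 mm above the cart; the band is 7 mm high, black ticks above it, a red zone below it. The pan's orange pointer runs past it
- pan (a joint): how far the pan has sunk from its unloaded top, m; about 0.004 to 0.011 at the start (its own weight varies). Spring 250 N/m: one ring sinks it about 6 mm; it settles in half a second. The pointer is in the green band from 0.0185 to 0.0255. A little below the band the pan meets a rubber buffer and goes no further on its spring
- buffer (a joint): how far the black rubber buffer under the pan is squeezed, m: 0 until rings, pan and push together load it with about 10 N, then 5 N for each mm. At 0.0026 the scale is overloaded: that takes a push of 17 to 21 N. Even then the pan is less than 36 mm below its unloaded top
- pan_seat (a point): centre of the pan's flat top, where the lowest ring seats; the pan is a bare disc 46 mm across, narrower than a ring, its top 98 mm above the cart when unloaded; let go under a push it springs back up. z up
- stud_tip (a point): top of the upright stud in the middle of the pan, 43 mm above the pan's top. Stud 13 mm thick, its last 6 mm a cone; it takes three rings one on another (undersides 0, 12 and 24 mm above the pan). Moves with the pan
- leaves (a point): middle of the stud, 18 mm above the pan's top. On two sides of the stud sprung brass leaves grip the bore at each of the three ring levels. Pushing a ring past them takes 3 to 8 N and carries the pan down, perhaps to its buffer, so a ring merely lowered to where the pan stood stays hung on the leaves. A push of 10 to 12 N brings a ring home
- ring_0: loose plain steel ring weight, 50 mm across, 12 mm thick, 0.15 kg within a tenth, lying flat (four alike). Bore 15 mm in its middle third, countersunk to 18 mm above and below. Origin: centre of its underside; z up. Take it across its 50 mm outside
- ring_1: loose plain steel ring weight, 50 mm across, 12 mm thick, 0.15 kg within a tenth, lying flat (four alike). Bore 15 mm in its middle third, countersunk to 18 mm above and below. Origin: centre of its underside; z up. Take it across its 50 mm outside
- ring_2: loose plain steel ring weight, 50 mm across, 12 mm thick, 0.15 kg within a tenth, lying flat (four alike). Bore 15 mm in its middle third, countersunk to 18 mm above and below. Origin: centre of its underside; z up. Take it across its 50 mm outside
- ring_3: loose plain steel ring weight, 50 mm across, 12 mm thick, 0.15 kg within a tenth, lying flat (four alike). Bore 15 mm in its middle third, countersunk to 18 mm above and below. Origin: centre of its underside; z up. Take it across its 50 mm outside
- black_tape: bystander: small roll of black tape, 55 x 53 x 19 mm
- battery: bystander: red and white round battery, 15 x 50 mm
- black_plug: bystander: black two-pin jumper plug, 34 x 34 x 12 mm
- yellow_plug: bystander: yellow two-pin jumper plug, 34 x 34 x 12 mm
- bar_magnet: bystander: red and green bar magnet, 22 x 80 x 8 mm
- pencil: bystander: red pencil, 139 mm long, 7 mm thick
- brass_mass: bystander: small brass mass with a slot, 26 mm across, 13 mm high

How it is judged (in metres and radians):
On the way:
1. a first ring sits fully home on the pan, let go, with the pointer still above the green band (((z of ring_0 in the frame of pan_seat between -0.002 and 0.002 m and horizontal distance between ring_0 and pan_seat below 0.005 m and angle between ring_0's own z axis and vertical below 0.12 rad) or (z of ring_1 in the frame of pan_seat between -0.002 and 0.002 m and horizontal distance between ring_1 and pan_seat below 0.005 m and angle between ring_1's own z axis and vertical below 0.12 rad) or (z of ring_2 in the frame of pan_seat between -0.002 and 0.002 m and horizontal distance between ring_2 and pan_seat below 0.005 m and angle between ring_2's own z axis and vertical below 0.12 rad) or (z of ring_3 in the frame of pan_seat between -0.002 and 0.002 m and horizontal distance between ring_3 and pan_seat below 0.005 m and angle between ring_3's own z axis and vertical below 0.12 rad)) and contact force between each of ring_0, ring_1, ring_2, ring_3 and the fingers below 0.05 N and value of joint pan below 0.018 m), for 0.2 s.
At the end, for the whole second after the job is handed in: The pan rests sunk 18 to 26 mm (pointer in the green band); each ring is either home on the stud (centred within 5 mm, its underside within 2 mm of 0, 12 or 24 mm above the pan, without gaps between rings) or lies flat on the cart more than 80 mm from the stud; all is at rest (value of joint pan between 0.018 and 0.026 m and ((z of ring_0 in the frame of pan_seat between -0.002 and 0.002 m and horizontal distance between ring_0 and pan_seat below 0.005 m and angle between ring_0's own z axis and vertical below 0.12 rad) or (z of ring_1 in the frame of pan_seat between -0.002 and 0.002 m and horizontal distance between ring_1 and pan_seat below 0.005 m and angle between ring_1's own z axis and vertical below 0.12 rad) or (z of ring_2 in the frame of pan_seat between -0.002 and 0.002 m and horizontal distance between ring_2 and pan_seat below 0.005 m and angle between ring_2's own z axis and vertical below 0.12 rad) or (z of ring_3 in the frame of pan_seat between -0.002 and 0.002 m and horizontal distance between ring_3 and pan_seat below 0.005 m and angle between ring_3's own z axis and vertical below 0.12 rad)) and (not ((z of ring_0 in the frame of pan_seat between 0.022 and 0.026 m and horizontal distance between ring_0 and pan_seat below 0.005 m and angle between ring_0's own z axis and vertical below 0.12 rad) or (z of ring_1 in the frame of pan_seat between 0.022 and 0.026 m and horizontal distance between ring_1 and pan_seat below 0.005 m and angle between ring_1's own z axis and vertical below 0.12 rad) or (z of ring_2 in the frame of pan_seat between 0.022 and 0.026 m and horizontal distance between ring_2 and pan_seat below 0.005 m and angle between ring_2's own z axis and vertical below 0.12 rad) or (z of ring_3 in the frame of pan_seat between 0.022 and 0.026 m and horizontal distance between ring_3 and pan_seat below 0.005 m and angle between ring_3's own z axis and vertical below 0.12 rad)) or ((z of ring_0 in the frame of pan_seat between 0.01 and 0.014 m and horizontal distance between ring_0 and pan_seat below 0.005 m and angle between ring_0's own z axis and vertical below 0.12 rad) or (z of ring_1 in the frame of pan_seat between 0.01 and 0.014 m and horizontal distance between ring_1 and pan_seat below 0.005 m and angle between ring_1's own z axis and vertical below 0.12 rad) or (z of ring_2 in the frame of pan_seat between 0.01 and 0.014 m and horizontal distance between ring_2 and pan_seat below 0.005 m and angle between ring_2's own z axis and vertical below 0.12 rad) or (z of ring_3 in the frame of pan_seat between 0.01 and 0.014 m and horizontal distance between ring_3 and pan_seat below 0.005 m and angle between ring_3's own z axis and vertical below 0.12 rad))) and ((height (world z) of ring_0 below 0.004 m and horizontal distance between ring_0 and pan_seat above 0.08 m) or (z of ring_0 in the frame of pan_seat between -0.002 and 0.002 m and horizontal distance between ring_0 and pan_seat below 0.005 m and angle between ring_0's own z axis and vertical below 0.12 rad) or (z of ring_0 in the frame of pan_seat between 0.01 and 0.014 m and horizontal distance between ring_0 and pan_seat below 0.005 m and angle between ring_0's own z axis and vertical below 0.12 rad) or (z of ring_0 in the frame of pan_seat between 0.022 and 0.026 m and horizontal distance between ring_0 and pan_seat below 0.005 m and angle between ring_0's own z axis and vertical below 0.12 rad)) and ((height (world z) of ring_1 below 0.004 m and horizontal distance between ring_1 and pan_seat above 0.08 m) or (z of ring_1 in the frame of pan_seat between -0.002 and 0.002 m and horizontal distance between ring_1 and pan_seat below 0.005 m and angle between ring_1's own z axis and vertical below 0.12 rad) or (z of ring_1 in the frame of pan_seat between 0.01 and 0.014 m and horizontal distance between ring_1 and pan_seat below 0.005 m and angle between ring_1's own z axis and vertical below 0.12 rad) or (z of ring_1 in the frame of pan_seat between 0.022 and 0.026 m and horizontal distance between ring_1 and pan_seat below 0.005 m and angle between ring_1's own z axis and vertical below 0.12 rad)) and ((height (world z) of ring_2 below 0.004 m and horizontal distance between ring_2 and pan_seat above 0.08 m) or (z of ring_2 in the frame of pan_seat between -0.002 and 0.002 m and horizontal distance between ring_2 and pan_seat below 0.005 m and angle between ring_2's own z axis and vertical below 0.12 rad) or (z of ring_2 in the frame of pan_seat between 0.01 and 0.014 m and horizontal distance between ring_2 and pan_seat below 0.005 m and angle between ring_2's own z axis and vertical below 0.12 rad) or (z of ring_2 in the frame of pan_seat between 0.022 and 0.026 m and horizontal distance between ring_2 and pan_seat below 0.005 m and angle between ring_2's own z axis and vertical below 0.12 rad)) and ((height (world z) of ring_3 below 0.004 m and horizontal distance between ring_3 and pan_seat above 0.08 m) or (z of ring_3 in the frame of pan_seat between -0.002 and 0.002 m and horizontal distance between ring_3 and pan_seat below 0.005 m and angle between ring_3's own z axis and vertical below 0.12 rad) or (z of ring_3 in the frame of pan_seat between 0.01 and 0.014 m and horizontal distance between ring_3 and pan_seat below 0.005 m and angle between ring_3's own z axis and vertical below 0.12 rad) or (z of ring_3 in the frame of pan_seat between 0.022 and 0.026 m and horizontal distance between ring_3 and pan_seat below 0.005 m and angle between ring_3's own z axis and vertical below 0.12 rad)) and linear speed of each of ring_0, ring_1, ring_2, ring_3 below 0.03 m/s); the robot touches nothing.
It fails at once if the buffer under the pan is squeezed by more than 2.6 mm (a load of over about 23 N: rings, pan and push) (value of joint buffer above 0.0026 m).
It fails at once if one of the other things on the cart is moved by more than 25 mm (distance of any of black_tape, battery, black_plug, yellow_plug, bar_magnet, pencil, brass_mass from where it was at the start of the episode above 0.025 m).
It also fails if it takes over 72 s, if anything falls off the work surface, if the arm or the gripper's body presses on something with over 40 N, if the wrist force passes 120 N, or if a joint passes its speed limit or range.

## Working session

There is one attempt and no reset: what is moved stays moved. The work goes in short steps, Python scripts to look and compute and a shell command to move; the robot and the scene stay as the last step left them, time stands still between calls to the robot, and variables do not carry over. Pictures are saved under pics/ and viewed, at most 10 in all, crops included, and the job is handed in when it is done.

```bash
mkdir -p pics; ls
cat > h.py <<'E'
import numpy as np, cv2
from plant import r
def world(cam,p,info=None):
    i=info or r.camera_info(cam); return np.array(i["rotation"])@np.array(p)+np.array(i["origin"])
def save(cam,name):
    im=r.capture(cam); cv2.imwrite(f"pics/{name}.png",im[:,:,::-1]); return im
def ray(cam,uv,z,info=None):
    i=info or r.camera_info(cam); R=np.array(i["rotation"]);o=np.array(i["origin"])
    d=R@np.linalg.inv(np.array(i["mtx"]))@np.array([uv[0],uv[1],1.]); return o+d*(z-o[2])/d[2]
E
python3 - <<'E'
from h import *
s=r.read_state();print(s)
a=save("scene","a");b=save("side","b")
cv2.imwrite("pics/ab.png",np.hstack([a,b])[:,:,::-1]) 
for c in("scene","side"):
  i=r.camera_info(c);print(c,np.round(i["origin"]),np.round(i["rotation"],3).tolist(),i["mtx"])
  for n in("ring_0","scale","pan_seat","stud_tip","green_band","leaves"):
    for d in r.landmark_of(c,n): print(c,n,round(d["confidence"],2),np.round(world(c,d["point"]),1))
  for d in r.masks_of(c,"ring_0"):
    ys,xs=np.nonzero(d["mask"]); uv=(xs.min()+xs.max())/2,(ys.min()+ys.max())/2
    print("mask",c,round(d["confidence"],2),uv,len(xs),np.round(ray(c,(xs.mean(),ys.mean()),8),1))
E
```

```text
pics
{'time_s': 0.0, 'joint_positions': array([-1.03088537e-01,  8.79376086e-02,  1.37228711e+00, -1.29780246e-05,
        1.68358175e+00, -1.03081320e-01]), 'dq': array([-0.00038991,  0.00021948, -0.00134754, -0.00060755,  0.00013249,
       -0.00258672]), 'tau': array([ 4.64244640e-04, -3.51862407e+01, -3.13276148e+01,  2.58579206e-05,
        1.07225846e-02,  9.27783418e-06]), 'eef_pos': array([5.49496109e+02, 4.96047557e-02, 2.30131958e+02]), 'eef_rot': array([-8.55019464e-04,  7.07109411e-01,  7.07103285e-01, -7.03007396e-04]), 'contact_force': array([-0.11908563,  0.34851908,  0.41024447]), 'wrist_torque': array([ 0.00407826,  0.00309674, -0.00449496]), 'finger_force': 0.0, 'width': 0.9989332062284058}
scene [-156. -315.  735.] [-0.385, 0.761, -0.471, 0.224] [[491.62207883   0.         258.78100284]
 [  0.         491.62207883 196.86670957]
 [  0.           0.           1.        ]]Traceback (most recent call last):
  File "<stdin>", line 8, in <module>
  File "h.py", line 4, in world
    i=info or r.camera_info(cam); return np.array(i["rotation"])@np.array(p)+np.array(i["origin"])
                                         ~~~~~~~~~~~~~~~~~~~~~~~^~~~~~~~~~~~
ValueError: matmul: Input operand 1 has a mismatch in its core dimension 0, with gufunc signature (n?,k),(k,m?)->(n?,m?) (size 3 is different from 4)
```

```bash
cat > h.py <<'E'
import numpy as np, cv2
from scipy.spatial.transform import Rotation as Ro
from plant import r
def cam(c):
    i=r.camera_info(c); q=i["rotation"]
    return Ro.from_quat(q,scalar_first=True).as_matrix(),np.array(i["origin"]),np.array(i["mtx"])
def world(c,p,k=None):
    R,o,M=k or cam(c); return R@np.array(p)+o
def save(c,name):
    im=r.capture(c); cv2.imwrite(f"pics/{name}.png",im[:,:,::-1]); return im
def ray(c,uv,z,k=None):
    R,o,M=k or cam(c); d=R@np.linalg.inv(M)@np.array([uv[0],uv[1],1.]); return o+d*(z-o[2])/d[2]
def proj(c,P,k=None):
    R,o,M=k or cam(c); q=M@(R.T@(np.array(P,float)-o)); return q[:2]/q[2]
E
python3 - <<'E'
from h import *
a=save("scene","a");b=save("side","b");w=save("wrist","w")
v=cv2.resize(np.vstack([np.hstack([a,b]),np.hstack([w,w*0])]),(800,600));cv2.imwrite("pics/ab.png",v[:,:,::-1])
for c in("scene","side","wrist"):
  k=cam(c); print(c,np.round(k[1]),"fwd",np.round(k[0][:,2],2))
  for n in("ring_0","scale","pan_seat","stud_tip","green_band"):
    for d in r.landmark_of(c,n): 
      p=world(c,d["point"],k);print(c,n,round(d["confidence"],2),np.round(p,1),np.round(proj(c,p,k)))
  for d in r.masks_of(c,"ring_0"):
    ys,xs=np.nonzero(d["mask"]); print("mask",c,round(d["confidence"],2),len(xs),np.round(ray(c,(xs.mean(),ys.mean()),8,k),1))
E
```

```text
scene [-156. -315.  735.] fwd [ 0.7   0.38 -0.6 ]
scene ring_0 0.95 [434.2  91.5  -2.7] [222. 275.]
scene ring_0 0.92 [585.5 -79.3  -0.9] [326. 254.]
scene ring_0 0.89 [466.6 284.4   1.1] [155. 237.]
scene ring_0 0.72 [475.  -37.1   5.9] [287. 279.]
scene ring_0 0.22 [702.2 199.3   2.1] [239. 190.]
scene scale 0.55 [ 6.000e+02  1.114e+02 -4.000e-01] [251. 225.]
scene scale 0.2 [ 5.865e+02 -8.050e+01 -2.000e-01] [327. 253.]
scene pan_seat 0.68 [594.3 115.8  96.6] [246. 192.]
scene pan_seat 0.31 [469.5 285.    3.7] [155. 236.]
scene stud_tip 0.64 [593.5 111.6 135. ] [247. 178.]
scene green_band 0.58 [535.5 121.   46.1] [232. 224.]
mask scene 0.89 330 [466.2 285.1   8. ]
mask scene 0.88 394 [585.1 -79.9   8. ]
mask scene 0.63 458 [475.6 -32.1   8. ]
mask scene 0.63 373 [433.5  87.6   8. ]
mask scene 0.52 154 [386.2 227.3   8. ]
side [1414.  -15.  957.] fwd [-0.72  0.07 -0.69]
side ring_0 0.71 [ 5.855e+02 -7.790e+01 -5.000e-01] [206. 246.]
side ring_0 0.69 [435.4  87.7  -1.3] [261. 202.]
side ring_0 0.53 [477.4 -35.1  -1.5] [220. 216.]
side ring_0 0.51 [468.6 283.4   1.7] [328. 204.]
sid
[... 298 characters left out ...]
78.5 -33.3   8. ]
mask side 0.48 209 [438.1  85.4   8. ]
mask side 0.36 382 [531.1 121.3   8. ]
wrist [552.  73. 374.] fwd [ 0.   -0.28 -0.96]
wrist ring_0 0.97 [588.1 -79.6   1.5] [280. 221.]
wrist ring_0 0.84 [438.   85.9  -1.3] [151.  85.]
wrist ring_0 0.62 [477.8 -36.    1. ] [192. 189.]
wrist scale 0.94 [ 6.006e+02  1.141e+02 -6.000e-01] [295.  58.]
wrist pan_seat 0.65 [602.3 113.1  97.2] [314.  46.]
wrist stud_tip 0.74 [598.9 112.4 134.9] [319.  38.]
wrist stud_tip 0.53 [7.356e+02 3.070e+01 4.000e-01] [407. 134.]
wrist green_band 0.6 [537.2 117.4  49.3] [236.  49.]
mask wrist 0.88 1603 [437.4  88.7   8. ]
mask wrist 0.61 1262 [479.7 -30.6   8. ]
mask wrist 0.61 1109 [588.8 -78.4   8. ]
```

View pics/ab.png

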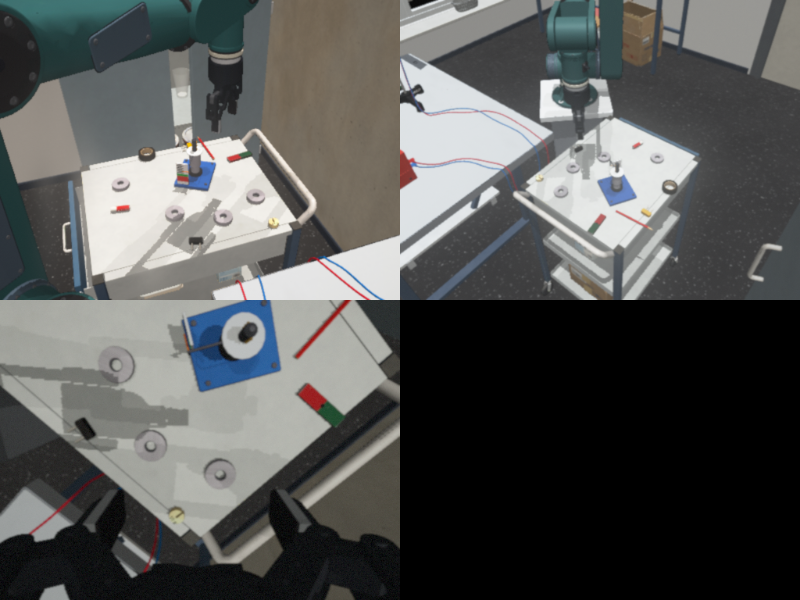

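Scene: four rings on the white cart (wrist view: two lower-middle, one left), the scale in blue at about (295,55), and the pencil and magnet to its right. Next I'll measure the scale's yaw.

Run:
```python
from h import *
for c,f in(("wrist","w"),("scene","a"),("side","b")):
  im=cv2.imread(f"pics/{f}.png"); hsv=cv2.cvtColor(im,cv2.COLOR_BGR2HSV)
  m=cv2.inRange(hsv,(100,140,60),(130,255,255)); n,l,st,ce=cv2.connectedComponentsWithStats(m)
  for j in range(1,n):
    if st[j,4]<150: continue
    ys,xs=np.nonzero(l==j); k=cam(c)
    P=np.array([ray(c,p,12,k)[:2] for p in zip(xs,ys)],np.float32)
    print(c,st[j],cv2.minAreaRect(P))
k=cam("wrist")
for n in("battery","black_plug","yellow_plug","black_tape","bar_magnet","pencil","brass_mass"):
  d=[(c,round(e["confidence"],2),np.round(world(c,e["point"])[:2])) for c in("wrist","scene") for e in r.landmark_of(c,n)[:1]];print(n,d)
```

```text
wrist [ 241    0  117  116 6813] ((600.4298095703125, 113.49594116210938), (117.53923797607422, 97.42302703857422), 14.768062591552734)
scene [242 207  33  34 537] ((601.464599609375, 90.18995666503906), (115.1634521484375, 53.46520233154297), 14.846474647521973)
battery [('scene', 0.66, array([381., 222.]))]
black_plug [('wrist', 0.94, array([373., -10.])), ('scene', 0.75, array([369.,  -9.]))]
yellow_plug [('scene', 0.75, array([379., 221.]))]
black_tape [('scene', 0.76, array([614., 295.]))]
bar_magnet [('wrist', 0.75, array([740.,  29.])), ('scene', 0.53, array([732.,  30.]))]
pencil [('wrist', 0.64, array([738., 153.])), ('scene', 0.62, array([734., 148.]))]
brass_mass [('wrist', 0.81, array([ 518., -150.])), ('scene', 0.46, array([ 519., -153.]))]
```

```bash
python3 -m handwheel '[{"translation":[15,-20,20],"roll":-0.18},{"translation":[35,-45,45],"roll":-0.36},{"translation":[55,-70,70],"roll":-0.54},{"translation":[70,-90,95],"roll":-0.72},{"translation":[80,-105,110],"roll":-0.9},{"translation":[87.5,-113,120],"roll":-1.08},{"translation":[87.5,-113,120],"roll":-1.26},{"translation":[87.5,-113,120],"roll":-1.44}]' 75
python3 -m handwheel '[{"translation":[0,0,0],"roll":-0.18},{"translation":[0,0,0],"roll":-0.36},{"translation":[0,0,0],"roll":-0.389},{"translation":[0,0,0],"roll":-0.389}]'
cat >> h.py <<'E'
def rings(c="wrist"):
    k=cam(c); 
    for d in r.landmark_of(c,"ring_0"):
        p=world(c,d["point"],k); print("lm",round(d["confidence"],2),np.round(p,1),np.round(proj(c,p,k)))
    for d in r.masks_of(c,"ring_0"):
        cs,_=cv2.findContours(d["mask"].astype(np.uint8),0,2); q=max(cs,key=cv2.contourArea)
        if len(q)>20:
            P=np.array([ray(c,p[0],12,k)[:2] for p in q],np.float32)
            (x,y),R=cv2.minEnclosingCircle(P); print("mk",round(d["confidence"],2),"circle@12",round(x,1),round(y,1),round(R,1),"mean",np.round(P.mean(0),1))
def tool(dw):
    s=r.read_state(); return Ro.from_quat(s["eef_rot"],scalar_first=True).inv().apply(dw)
E
python3 - <<'E'
from h import *
s=r.read_state();print(s["time_s"],s["eef_pos"],s["eef_rot"],s["joint_positions"],s["contact_force"],s["width"])
k=cam("wrist");print(k[1],k[0][:,2],k[2][0])
save("wrist","w2"); rings(); print(tool([1,0,0]),tool([0,1,0]))
E
```

```text
time_s: 2.9
eef_pos: [436.8, 87.7, 111.3]
eef_rot: [0.0, 0.062, 0.998, -0.0]
contact_force: [0.8, -0.3, 0.7]
width: 0.876
finger_force: 0.0
time_s: 3.4
eef_pos: [437.0, 87.5, 111.4]
eef_rot: [0.0, -0.128, 0.992, -0.0]
contact_force: [0.6, 0.4, 0.1]
width: 0.879
finger_force: 0.0
3.4 [437.03854035  87.48929337 111.36141038] [ 7.11182780e-05 -1.27702057e-01  9.91812573e-01 -1.91885817e-05] [ 7.02648483e-02 -9.10710670e-02  1.78966413e+00 -3.03463015e-05
  1.44285538e+00 -1.75663105e+00] [0.61802481 0.39171262 0.11959577] 0.878956039073937
[369.07539407  70.12064951 253.89277927] [ 0.27569969  0.07219141 -0.95852912] [313.0011974    0.         251.89207787]
lm 0.77 [4.364e+02 8.940e+01 2.000e-01] [254. 183.]
lm 0.7 [471.4 282.6   1.9] [449. 272.]
lm 0.67 [588.3 -80.1  -1.1] [ 38. 290.]
lm 0.62 [ 4.80e+02 -3.32e+01  2.00e-01] [101. 196.]
lm 0.22 [540.2 120.5  48.2] [259. 331.]
mk 0.96 circle@12 584.0 -76.8 29.3 mean [576.1 -77.7]
mk 0.86 circle@12 466.1 281.4 28.9 mean [465.  281.3]
mk 0.84 circle@12 435.8 88.1 25.4 mean [435.6  88.9]
mk 0.7 circle@12 477.3 -29.3 26.7 mean [476.1 -30.5]
mk 0.65 circle@12 566.0 103.8 56.0 mean [571.3  98.5]
[-9.67155323e-01 -2.54186073e-01  1.43062273e-04] [-2.54186079e-01  9.67155332e-01 -2.49491406e-05]
```

View pics/w2.png

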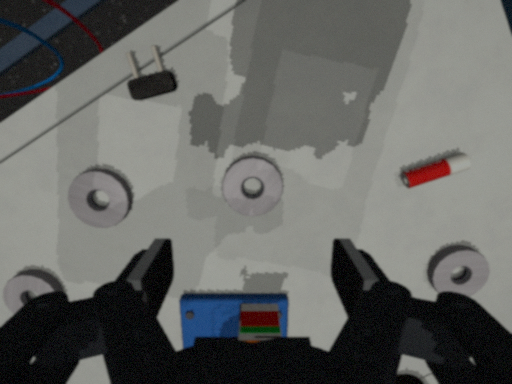

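Wrist view: target ring at (252,186) centred between the fingers; the base edge lies level at row 295, so the yaw is right. Descend and grip.

```bash
python3 -m handwheel '[{"translation":[1,1,50],"roll":0},{"translation":[1,1,95],"roll":0},{"translation":[1,1,111],"roll":0},{"translation":[1,1,111],"roll":0}]' 75
python3 -m handwheel '[{"translation":[0,0,0],"roll":0},{"translation":[0,0,0],"roll":0},{"translation":[0,0,0],"roll":0},{"translation":[0,0,0],"roll":0},{"translation":[0,0,0],"roll":0}]' 44 60
python3 -m handwheel '[{"translation":[0,0,0],"roll":0},{"translation":[0,0,-40],"roll":0},{"translation":[0,0,-100],"roll":0},{"translation":[0,0,-160],"roll":0},{"translation":[0,0,-160],"roll":0}]'
python3 - <<'E'
from h import *
s=r.read_state();print(s["time_s"],s["eef_pos"],s["contact_force"],s["width"],s["finger_force"])
k=cam("wrist");im=save("wrist","w3");rings()
for n in("stud_tip","pan_seat","ring_0"):
  for d in r.landmark_of("wrist",n): print(n,round(d["confidence"],2),np.round(tool(world("wrist",d["point"],k)-s["eef_pos"]),1),np.round(world("wrist",d["point"],k),1))
E
```

```text
time_s: 4.05
eef_pos: [435.3, 88.2, -0.2]
eef_rot: [-0.001, -0.129, 0.992, 0.0]
contact_force: [-0.3, 0.5, 0.1]
width: 0.878
finger_force: 0.0
time_s: 4.68
eef_pos: [437.9, 88.3, 3.2]
eef_rot: [0.003, -0.129, 0.992, -0.0]
contact_force: [-1.5, 0.2, 5.7]
width: 0.548
finger_force: 60.5
time_s: 5.3
eef_pos: [440.0, 88.5, 168.2]
eef_rot: [0.008, -0.129, 0.992, -0.0]
contact_force: [1.0, 1.1, -1.5]
width: 0.546
finger_force: 62.3
5.3 [439.97901547  88.54520718 168.19018697] [ 1.04290981  1.05921106 -1.4731655 ] 0.546073139199063 62.34824504703283
lm 0.9 [468.1 280.5  -3.6] [416. 238.]
lm 0.83 [437.3  88.8 159.2] [252. 237.]
lm 0.59 [585.2 -78.2  -4.8] [ 73. 255.]
lm 0.55 [475.5 -36.   -3.6] [124. 172.]
mk 0.8 circle@12 462.9 278.3 28.1 mean [461.5 280. ]
mk 0.76 circle@12 516.2 107.8 58.3 mean [514.1 107.9]
ring_0 0.9 [-80.1 177.7 167.5] [471.4 280.8   0.5]
ring_0 0.83 [0.4 0.6 5.3] [439.4  89.  162.9]
ring_0 0.59 [-101.7 -199.   167.8] [ 5.885e+02 -7.790e+01 -1.000e-01]
ring_0 0.55 [  -6.4 -130.2  167.7] [ 4.788e+02 -3.570e+01  3.000e-01]
```

View pics/w3.png

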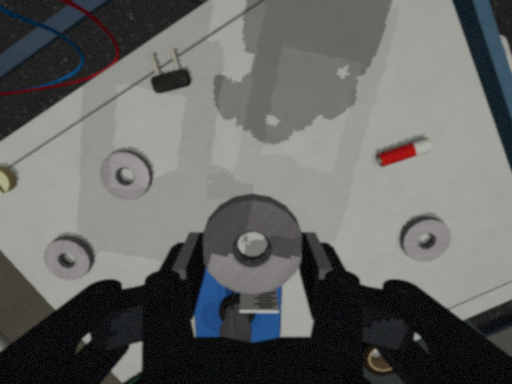

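Ring held between the fingertips, bore at (252,243). It's flat across, and the scale is visible beyond at (240,300).

```bash
python3 -m handwheel '[{"translation":[0,0,0],"roll":0},{"translation":[0,0,0],"roll":0}]'
python3 - <<'E'
from h import *
s=r.read_state();print(s["time_s"],s["eef_pos"],s["eef_rot"],s["contact_force"],s["joint_positions"],s["dq"])
E
```

```text
time_s: 5.85
eef_pos: [435.5, 88.2, 159.6]
eef_rot: [-0.001, -0.129, 0.992, 0.0]
contact_force: [-0.5, -0.6, -1.5]
width: 0.542
finger_force: 62.3
5.85 [435.46350775  88.1810839  159.57061972] [-7.19077821e-04 -1.28726567e-01  9.91679864e-01  3.49365780e-05] [-0.45090509 -0.55148341 -1.53883036] [ 7.20687291e-02 -1.24696069e-01  1.72166173e+00 -1.21976618e-05
  1.54606679e+00 -1.75689687e+00] [ 8.81040838e-04 -3.46274859e-03 -7.43484282e-03  1.64914433e-03
  6.84630129e-05 -3.15630170e-04]
```

```bash
python3 -m handwheel '[{"translation":[-30,-3,-10],"roll":0},{"translation":[-80,-7,-10],"roll":0},{"translation":[-135,-12,-10],"roll":0},{"translation":[-185,-16,-10],"roll":0},{"translation":[-222,-17.5,-10],"roll":0},{"translation":[-222,-17.5,-10],"roll":0},{"translation":[-222,-17.5,-10],"roll":0},{"translation":[-222,-17.5,-10],"roll":0}]'
cat >> h.py <<'E'
def stud():
    s=r.read_state();k=cam("wrist")
    for n in("stud_tip","pan_seat","ring_0","green_band"):
        for d in r.landmark_of("wrist",n)[:2]:
            p=world("wrist",d["point"],k); print(n,round(d["confidence"],2),np.round(p,1),"tool",np.round(tool(p-s["eef_pos"]),1),np.round(proj("wrist",p,k)))
E
python3 - <<'E'
from h import *
s=r.read_state();print(s["time_s"],s["eef_pos"],s["contact_force"],cam("wrist"))
im=save("wrist","w4");stud()
E
```

```text
time_s: 6.85
eef_pos: [654.1, 127.9, 170.8]
eef_rot: [0.0, -0.129, 0.992, -0.0]
contact_force: [-0.1, -0.5, -2.3]
width: 0.544
finger_force: 62.3
6.85 [654.08921689 127.85519032 170.84719303] [-0.08819556 -0.52511728 -2.25221824] (array([[-2.55442593e-01,  9.26750333e-01,  2.75468512e-01],
       [ 9.66824224e-01,  2.44868264e-01,  7.27355040e-02],
       [-4.58438673e-05,  2.84909376e-01, -9.58554456e-01]]), array([586.15114282, 110.33337574, 313.3467779 ]), array([[313.0011974 ,   0.        , 251.89207787],
       [  0.        , 313.0011974 , 189.49594228],
       [  0.        ,   0.        ,   1.        ]]))
stud_tip 0.66 [601.6 114.9 134.2] tool [54.2  0.9 36.9] [253. 126.]
pan_seat 0.69 [6.189e+02 2.970e+02 1.000e-01] tool [ -8.9 172.6 170.9] [419. 177.]
pan_seat 0.57 [599.  112.3  89.7] tool [57.4 -0.9 81.3] [250. 116.]
ring_0 0.97 [ 5.867e+02 -8.020e+01 -4.000e-01] tool [ 118.5 -183.9  171.4] [51. 42.]
ring_0 0.83 [652.3 131.8 167.2] tool [0.8 4.3 3.9] [260. 238.]
green_band 0.67 [537.6 120.2  47. ] tool [114.7  22.4 124. ] [280.  37.]
```

View pics/w4.png

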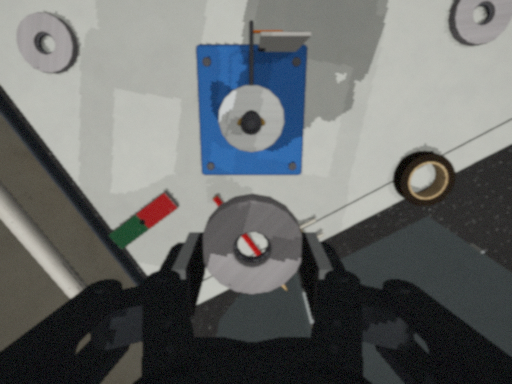

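Stud is at (251,123) within the pan disc, ring in hand centred near (253,244). Now the centres, measured precisely.

```bash
cat >> h.py <<'E'
def fit(im,roi,lo,hi,z,k,s):
    u0,v0,u1,v1=roi; g=cv2.cvtColor(im,cv2.COLOR_RGB2GRAY); m=np.zeros_like(g); m[v0:v1,u0:u1]=cv2.inRange(g,lo,hi)[v0:v1,u0:u1]
    cs,_=cv2.findContours(m,0,2); q=cv2.convexHull(max(cs,key=cv2.contourArea)); e=cv2.fitEllipse(q)
    p=ray("wrist",e[0],z,k); print("px",np.round(e[0],1),np.round(e[1],1),"world",np.round(p,1),"tool",np.round(tool(p-s["eef_pos"]),1))
E
python3 - <<'E'
from h import *
im=cv2.imread("pics/w4.png")[:,:,::-1].copy();k=cam("wrist");s=r.read_state()
g=cv2.cvtColor(im,cv2.COLOR_RGB2GRAY)
print(g[123,210:295:3],g[244,195:310:4])
fit(im,(205,75,298,165),130,255,92,k,s)      # pan disc
fit(im,(235,105,268,140),0,70,134,k,s)   # stud
hs=cv2.cvtColor(im,cv2.COLOR_RGB2HSV); m=cv2.inRange(hs,(100,120,60),(130,255,255)); 
P=np.array([ray("wrist",p[::-1],12,k)[:2] for p in np.argwhere(m)],np.float32); print(cv2.minAreaRect(P))
E
```

```text
[ 88  91  91 131 148 144 144 130 129 100  56  37  42  56  59  53  51  63
 116 168 170 169 168 169 159  79  67  65  65] [ 48   7  72  90  96  92  93  89  87  89  55 188 192 161  66 126 178 193
 133  75  88  89  88  89  89  90  91  22  15]
px [250.9 117.9] [65.3 66.3] world [600.6 113.3  92. ] tool [56.  -0.3 79. ]
px [250.4 122.2] [20.8 22.3] world [600.3 113.1 134. ] tool [56.3 -0.4 37. ]
((600.9266357421875, 113.47451782226562), (116.17398071289062, 96.71347045898438), 14.79759407043457)
```

Run:
```python
from h import *
im=cv2.imread("pics/w4.png")[:,:,::-1].copy();k=cam("wrist");s=r.read_state()
for z in (175,180):
  fit(im,(208,190,298,300),78,120,z,k,s)
g=cv2.cvtColor(im,cv2.COLOR_RGB2GRAY); print("col252",g[186:300:3,252],"col230",g[186:300:3,228])
# predicted outlines for ring centred at tool (0,0), underside TCP-h
R=Ro.from_quat(s["eef_rot"],scalar_first=True)
for h in(0,3,6):
  for rr,zz,n in((25,12-h,"top"),(9,12-h,"csk top"),(25,-h,"bot")):
    q=[proj("wrist",s["eef_pos"]+R.apply([rr*a,rr*b,-zz]),k) for a,b in((1,0),(-1,0),(0,1),(0,-1))]; print(h,n,"rows",np.round([q[0][1],q[1][1]],1),"cols",np.round([q[3][0],q[2][0]],1))
```

```text
px [248.8 231.3] [ 77.4 110.7] world [647.1 124.8 175. ] tool [ 8.  -1.1 -4. ]
px [248.8 231.3] [ 77.4 110.7] world [644.9 124.3 180. ] tool [10.3 -1.  -9. ]
col252 [182 176 166  73  78 118 113 111 110 109 109 105 106 110 108 121 179 166
 122  70  72 123 175 126  29  43  69 118 149 150 150 148 146 147 145 144
  96  63] col230 [167 165 167 169 159  87  66  85  89  90  88  92  90  93  91  92  90  91
  90  91  90  91  94 151 155 152 149 149 148 149 150 150 144 137 149  50
  47  43]
0 top rows [203.3 300.6] cols [197.  304.9]
0 csk top rows [236.6 271.5] cols [231.6 270.4]
0 bot rows [195.1 286.3] cols [201.1 301. ]
3 top rows [201.1 296.8] cols [198.1 303.9]
3 csk top rows [233.8 268.2] cols [232. 270.]
3 bot rows [193.2 283. ] cols [202.  300.1]
6 top rows [199.  293.2] cols [199.1 302.9]
6 csk top rows [231.1 264.9] cols [232.3 269.7]
6 bot rows [191.4 279.8] cols [202.9 299.3]
```

```bash
python3 -m handwheel '[{"translation":[25,-0.2,0],"roll":0},{"translation":[50,-0.3,0],"roll":0},{"translation":[56.2,-0.3,0],"roll":0},{"translation":[56.2,-0.3,15],"roll":0},{"translation":[56.2,-0.3,20],"roll":0},{"translation":[56.2,-0.3,20],"roll":0},{"translation":[56.2,-0.3,20],"roll":0}]'
python3 -m handwheel '[{"translation":[0,0,6],"roll":0},{"translation":[0,0,12],"roll":0},{"translation":[0,0,18],"roll":0},{"translation":[0,0,24],"roll":0},{"translation":[0,0,24],"roll":0}]'
```

```text
time_s: 7.98
eef_pos: [601.0, 113.4, 150.1]
eef_rot: [0.0, -0.129, 0.992, -0.0]
contact_force: [0.8, -0.0, -1.8]
width: 0.546
finger_force: 62.3
time_s: 8.6
eef_pos: [600.3, 113.2, 125.4]
eef_rot: [-0.001, -0.129, 0.992, -0.0]
contact_force: [1.2, 0.5, -1.5]
width: 0.546
finger_force: 62.3
```

```bash
for i in 1 2; do python3 -m handwheel '[{"translation":[0,0,4],"roll":0},{"translation":[0,0,8],"roll":0},{"translation":[0,0,12],"roll":0},{"translation":[0,0,12],"roll":0}]'; done
```

```text
time_s: 9.1
eef_pos: [600.9, 113.3, 114.4]
eef_rot: [0.0, -0.129, 0.992, -0.0]
contact_force: [1.1, -0.2, 1.8]
width: 0.549
finger_force: 62.6
time_s: 9.6
eef_pos: [600.9, 113.3, 102.4]
eef_rot: [0.0, -0.129, 0.992, -0.0]
contact_force: [0.4, -0.1, 3.5]
width: 0.546
finger_force: 62.9
```

```bash
python3 -m handwheel '[{"translation":[0,0,4],"roll":0},{"translation":[0,0,8],"roll":0},{"translation":[0,0,12],"roll":0},{"translation":[0,0,12],"roll":0}]';  python3 -m handwheel '[{"translation":[0,0,3],"roll":0},{"translation":[0,0,6],"roll":0},{"translation":[0,0,6],"roll":0}]'
```

```text
time_s: 10.1
eef_pos: [600.2, 113.3, 89.4]
eef_rot: [-0.001, -0.129, 0.992, 0.0]
contact_force: [0.7, 0.1, 0.1]
width: 0.549
finger_force: 62.6
time_s: 10.48
eef_pos: [600.7, 113.3, 84.2]
eef_rot: [0.0, -0.129, 0.992, -0.0]
contact_force: [0.2, -0.4, 1.0]
width: 0.541
finger_force: 62.7
```

```bash
for i in 1 2; do python3 -m handwheel '[{"translation":[0,0,2],"roll":0},{"translation":[0,0,4],"roll":0},{"translation":[0,0,4],"roll":0}]'|grep -E "pos|contact"; done
```

```text
eef_pos: [600.8, 113.4, 80.4]
contact_force: [0.9, -1.0, 2.0]
eef_pos: [600.8, 113.4, 76.3]
contact_force: [0.2, -1.0, 3.1]
```

```bash
python3 -m handwheel '[{"translation":[0,0,2],"roll":0},{"translation":[0,0,4],"roll":0},{"translation":[0,0,4],"roll":0}]'|grep -E "pos|contact"; for i in 1 2; do python3 -m handwheel '[{"translation":[0,0,1],"roll":0},{"translation":[0,0,1],"roll":0}]'|grep -E "pos|contact"; done
```

```text
eef_pos: [601.0, 113.4, 73.3]
contact_force: [-0.9, -0.4, 7.6]
eef_pos: [601.1, 113.4, 72.9]
contact_force: [-1.5, -0.9, 8.4]
eef_pos: [601.2, 113.4, 72.5]
contact_force: [-2.8, -0.3, 10.3]
```

```bash
python3 -m handwheel '[{"translation":[0,0,1],"roll":0},{"translation":[0,0,1],"roll":0},{"translation":[0,0,1],"roll":0}]'|grep -E "pos|contact";python3 -m handwheel '[{"translation":[0,0,-2],"roll":0},{"translation":[0,0,-4],"roll":0},{"translation":[0,0,-6],"roll":0},{"translation":[0,0,-8],"roll":0},{"translation":[0,0,-8],"roll":0}]'|grep -E "pos|contact"
```

```text
eef_pos: [601.2, 113.5, 72.1]
contact_force: [-3.3, -0.6, 12.6]
eef_pos: [600.7, 113.4, 77.3]
contact_force: [0.1, -0.8, 3.0]
```

```bash
python3 -m handwheel '[{"translation":[0,0,-5],"roll":0},{"translation":[0,0,-11],"roll":0},{"translation":[0,0,-11],"roll":0},{"translation":[0,0,-11],"roll":0}]'|grep -E "pos|contact"
python3 -m handwheel '[{"translation":[0,0,0],"roll":0},{"translation":[0,0,0],"roll":0},{"translation":[0,0,0],"roll":0},{"translation":[0,0,0],"roll":0}]' 80 |grep -E "pos|contact|width"
python3 -m handwheel '[{"translation":[0,0,-30],"roll":0},{"translation":[-20,0,-80],"roll":0},{"translation":[-56,0,-81],"roll":0},{"translation":[-56,0,-81],"roll":0},{"translation":[-56,0,-81],"roll":0},{"translation":[-56,0,-81],"roll":0}]'|grep -E "time|pos|contact|width"
python3 - <<'E'
from h import *
s=r.read_state();im=save("wrist","w5");stud();k=cam("wrist")
# predicted apparent ring radius vs pan sink
for p in(8,14,20):
  q=[proj("wrist",[600.5+25*np.cos(t),113.3+25*np.sin(t),98-p+12],k) for t in np.linspace(0,6.28,40)]; q=np.array(q); print(p,"cols",q[:,0].min().round(1),q[:,0].max().round(1),"rows",q[:,1].min().round(1),q[:,1].max().round(1))
a=save("scene","a5")
v=np.hstack([cv2.resize(im,(400,300)),cv2.resize(a[150:270,190:350],(400,300),interpolation=2)]);
v=np.vstack([v,np.hstack([cv2.resize(im[0:180,160:400],(400,300),interpolation=2),cv2.resize(cv2.imread("pics/a.png")[150:270,190:350,::-1],(400,300),interpolation=2)])]);cv2.imwrite("pics/v5.png",v[:,:,::-1])
E
```

```text
eef_pos: [600.5, 113.3, 88.1]
contact_force: [0.7, 0.3, -0.3]
eef_pos: [600.5, 113.3, 88.2]
contact_force: [-0.2, 0.3, -0.3]
width: 0.939
time_s: 14.85
eef_pos: [653.8, 127.4, 168.8]
contact_force: [-0.0, 0.2, -0.1]
width: 0.936
stud_tip 0.69 [601.2 114.3 127.2] tool [54.3  0.7 41.8] [252. 125.]
pan_seat 0.76 [601.6 112.4  88.8] tool [54.4 -1.2 80.2] [250. 120.]
ring_0 0.89 [472.6 280.9   1.6] tool [136.1 194.6 167.4] [470.  19.]
ring_0 0.88 [588.5 -78.7   0. ] tool [ 115.8 -182.7  169. ] [51. 44.]
green_band 0.7 [537.7 121.4  49. ] tool [113.9  23.8 119.9] [282.  37.]
8 cols 213.2 289.3 rows 78.9 156.8
14 cols 214.3 288.3 rows 79.4 155.2
20 cols 215.3 287.3 rows 79.9 153.7
```

View pics/v5.png

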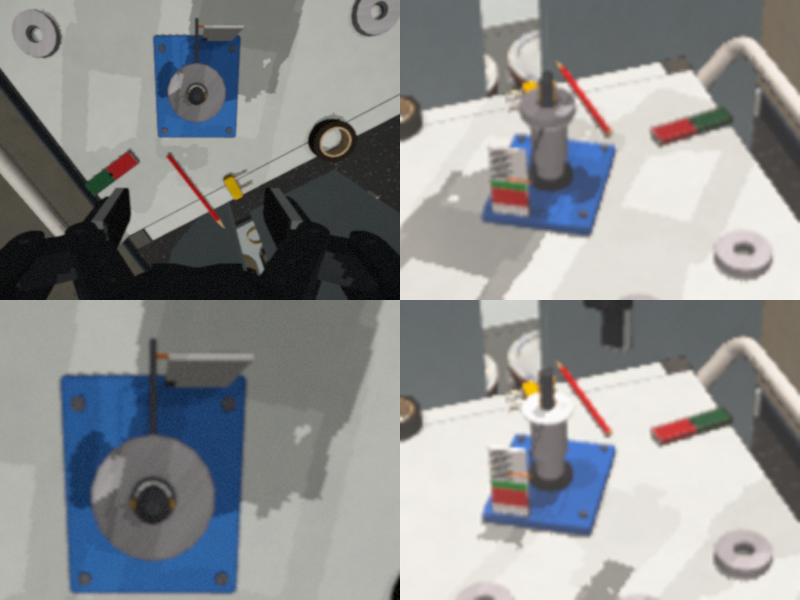

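Ring 1 sits flat and centred on the pan. Next ring is the one near (477,-34).

```bash
python3 -m handwheel '[{"translation":[30,-16,0],"roll":0},{"translation":[80,-42,0],"roll":0},{"translation":[130,-69,0],"roll":0},{"translation":[175,-92,20],"roll":0},{"translation":[205,-108,45],"roll":0},{"translation":[212,-111.5,54],"roll":0},{"translation":[212,-111.5,54],"roll":0},{"translation":[212,-111.5,54],"roll":0}]' 75|grep -E "time|pos"
python3 - <<'E'
from h import *
s=r.read_state();k=cam("wrist");im=save("wrist","w6");print(s["eef_pos"]);rings()
g=cv2.cvtColor(im,cv2.COLOR_RGB2GRAY);c=cv2.HoughCircles(cv2.medianBlur(g,5),cv2.HOUGH_GRADIENT,1,40,param1=80,param2=20,minRadius=22,maxRadius=40)
for u,v,R in (c[0] if c is not None else [])[:5]: p=ray("wrist",(u,v),12,k);print(u,v,R,np.round(p,1),np.round(tool(p-s["eef_pos"]),1))
o=cv2.imread("pics/a.png");n=cv2.imread("pics/a5.png")
for x in(o,n):
  h=cv2.cvtColor(x,cv2.COLOR_BGR2HSV)[195:245,215:260]
  for nm,lo,hi in(("green",(45,80,40),(75,255,255)),("orange",(8,110,120),(20,255,255)),("red",(0,120,80),(6,255,255))):
    q=np.argwhere(cv2.inRange(h,lo,hi));print(nm,len(q),(q.mean(0)+[195,215]).round(1) if len(q) else "", (q[:,0].min()+195,q[:,0].max()+195) if len(q) else "")
E
```

```text
time_s: 16.15
eef_pos: [479.9, -33.8, 116.6]
[479.90362405 -33.80210621 116.57101854]
lm 0.85 [478.1 -31.5  -2. ] [255. 180.]
mk 0.89 circle@12 478.7 -31.7 25.4 mean [477.3 -30. ]
mk 0.61 circle@12 585.3 -77.8 27.5 mean [588.5 -71.6]
254.5 183.5 30.8 [477.8 -31.8  12. ] [  1.8   2.5 104.6]
173.5 279.5 28.0 [583.3 -79.2  12. ] [-88.1 -70.3 104.8]
green 20 [223.7 233.3] (np.int64(223), np.int64(225))
orange 14 [223.7 234.8] (np.int64(219), np.int64(226))
red 68 [228.6 233.8] (np.int64(226), np.int64(231))
green 26 [223.8 233.3] (np.int64(223), np.int64(225))
orange 12 [224.4 234.2] (np.int64(221), np.int64(226))
red 69 [228.5 233.7] (np.int64(226), np.int64(231))
```

Run:
```python
from h import *
im=r.capture("wrist");s=r.read_state();k=cam("wrist");print(s["eef_pos"])
g=cv2.cvtColor(im,cv2.COLOR_RGB2GRAY);c=cv2.HoughCircles(cv2.medianBlur(g,5),cv2.HOUGH_GRADIENT,1,40,param1=80,param2=20,minRadius=22,maxRadius=40)
for u,v,R in c[0][:2]: p=ray("wrist",(u,v),12,k);print(u,v,R,np.round(p,1),np.round(tool(p-s["eef_pos"]),1))
```

```text
[479.31038564 -33.83821213 116.03658722]
254.5 183.5 31.1 [476.9 -31.9  12. ] [  2.    2.5 104. ]
174.5 279.5 28.0 [581.8 -78.3  12. ] [-87.6 -69.2 104.2]
```

```bash
python3 -m handwheel '[{"translation":[2,2.3,50],"roll":0},{"translation":[2,2.3,95],"roll":0},{"translation":[2,2.3,111.5],"roll":0},{"translation":[2,2.3,111.5],"roll":0},{"translation":[2,2.3,111.5],"roll":0}]' 75|grep -E "pos|contact"
python3 -m handwheel '[{"translation":[0,0,0],"roll":0},{"translation":[0,0,0],"roll":0},{"translation":[0,0,0],"roll":0},{"translation":[0,0,0],"roll":0},{"translation":[0,0,0],"roll":0}]' 44 60
python3 -m handwheel '[{"translation":[0,0,-10],"roll":0},{"translation":[0,0,-50],"roll":0},{"translation":[0,0,-100],"roll":0},{"translation":[0,0,-150],"roll":0},{"translation":[0,0,-166],"roll":0},{"translation":[0,0,-166],"roll":0},{"translation":[0,0,-166],"roll":0},{"translation":[0,0,-166],"roll":0}]'
```

```text
eef_pos: [477.7, -32.9, 5.9]
contact_force: [-0.3, 0.6, 0.6]
time_s: 17.6
eef_pos: [477.2, -32.8, 6.3]
eef_rot: [0.002, -0.129, 0.992, -0.0]
contact_force: [-1.1, 0.1, 6.8]
width: 0.538
finger_force: 60.2
time_s: 18.6
eef_pos: [474.5, -32.4, 167.3]
eef_rot: [-0.002, -0.129, 0.992, 0.001]
contact_force: [-0.2, -0.9, -1.3]
width: 0.534
finger_force: 61.9
```

```bash
python3 -m handwheel '[{"translation":[-30,15,-2],"roll":0},{"translation":[-80,41,-2],"roll":0},{"translation":[-130,66,-2],"roll":0},{"translation":[-180,91,-2],"roll":0},{"translation":[-215,109,-2],"roll":0},{"translation":[-215,109,-2],"roll":0},{"translation":[-215,109,-2],"roll":0},{"translation":[-215,109,-2],"roll":0}]'|grep -E "time|pos|contact"
python3 - <<'E'
from h import *
r.capture("side");r.capture("side")
im=save("wrist","w7");s=r.read_state();k=cam("wrist");print(s["eef_pos"],s["time_s"])
fit(im,(235,100,268,150),0,70,128,k,s)
g=cv2.cvtColor(im,cv2.COLOR_RGB2GRAY); print("col252",g[186:300:3,252]);print("row246",g[246,195:310:3])
R=Ro.from_quat(s["eef_rot"],scalar_first=True)
for h in(3,6):
  for rr,zz,n in((25,12-h,"top"),(9,12-h,"csk")):
    q=[proj("wrist",s["eef_pos"]+R.apply([rr*a,rr*b,-zz]),k) for a,b in((1,0),(-1,0),(0,1),(0,-1))]; print(h,n,"rows",np.round([q[0][1],q[1][1]],1),"cols",np.round([q[3][0],q[2][0]],1))
cv2.imwrite("pics/v7.png",cv2.resize(im[60:320,120:390],(780,750)[:1]+(600,),interpolation=2)[:,:,::-1])
E
```

```text
time_s: 19.6
eef_pos: [655.1, 126.7, 171.7]
contact_force: [0.3, 0.2, -0.9]
[655.43220983 126.91623822 172.42743383] 19.75
px [251.4 119.4] [21.2 25.3] world [600.  112.5 128. ] tool [57.3  0.1 44.4]
col252 [184 179 177 179 133  71  83 115 109 110 112 112 111 112 109 106 105 112
  74  75 127 183 177 178 147  45  71  76 141 150 151 153 152 151 148 144
 126  64]
row246 [ 53  12  14  48  86  91  87  88  88  87  91  92 105  80 123 194 191 192
 191 127  66  93 168 170  85  76  93  90  91  87  91  90  88  88  88  37
   5  16  57]
3 top rows [201.1 296.8] cols [198.1 303.9]
3 csk rows [233.8 268.2] cols [232.  270.1]
6 top rows [199.  293.2] cols [199.1 302.9]
6 csk rows [231.1 264.9] cols [232.4 269.7]
```

View pics/v7.png

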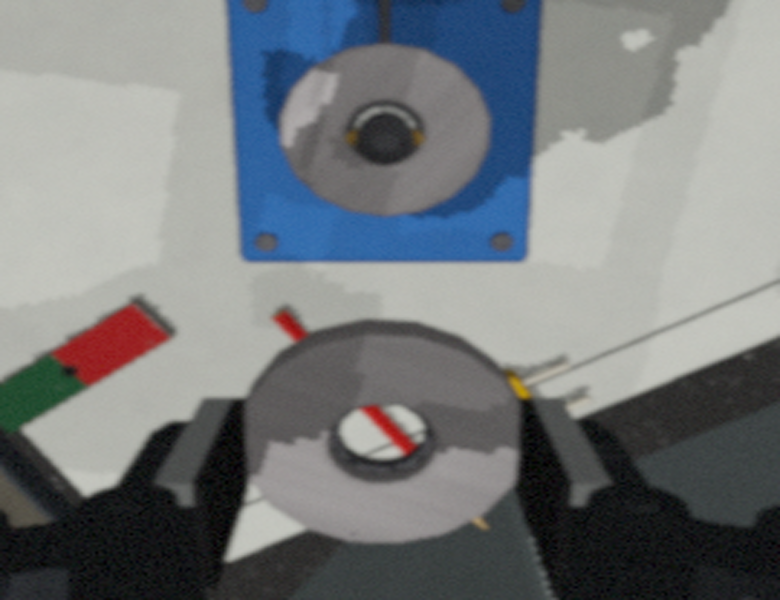

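Ring 2 sits centred laterally at (252), but it appears slightly lower in the image than ring 1 did. I'll fit its in-hand pose in both pictures.

```bash
cat > ringfit.py <<'E'
from h import *
from scipy.optimize import differential_evolution
def ringfit(f,tilt=0.15):
    s=r.read_state();R,o,M=cam("wrist");T=Ro.from_quat(s["eef_rot"],scalar_first=True).as_matrix()
    Rc=R.T@T; oc=T.T@(o-s["eef_pos"])
    g=cv2.GaussianBlur(cv2.cvtColor(cv2.imread(f),cv2.COLOR_BGR2GRAY),(3,3),0).astype(float)
    G=np.hypot(cv2.Sobel(g,6,1,0),cv2.Sobel(g,6,0,1)); G=np.minimum(G,120)
    t=np.radians(np.arange(0,360,3)); side=np.abs(np.sin(t))<0.75
    def cost(p):
        x,y,h,a=p; Q=Ro.from_euler("y",a).as_matrix(); c=0
        for rr,z,m,w in((25,-12,side,1),(25,0,(np.cos(t)>0.5),.6),(9,-12,t>-1,.7)):
            P=(Q@np.array([rr*np.cos(t[m]),rr*np.sin(t[m]),np.full(m.sum(),z)])).T+[x,y,h]
            q=(M@Rc@(P-oc).T); u=(q[:2]/q[2]).astype(np.float32)
            c-=w*cv2.remap(G,u[0],u[1],1).mean()
        return c
    d=differential_evolution(cost,[(-7,7),(-4,4),(-2,14),(-tilt,tilt)],seed=1,maxiter=150,popsize=20)
    print(f,np.round(d.x,2),round(d.fun,1))
if __name__=="__main__":
    for f in("pics/w4.png","pics/w7.png"):
        for t in(1e-4,.2): ringfit(f,t)
E
python3 ringfit.py
```

```text
pics/w4.png [-1.46  0.48  7.86  0.  ] -234.2
pics/w4.png [-1.8   0.47  8.32 -0.01] -234.2
pics/w7.png [-4.31  0.38 10.37  0.  ] -237.9
pics/w7.png [-4.730e+00  4.200e-01  1.091e+01 -1.000e-02] -237.8
```

```bash
python3 -m handwheel '[{"translation":[30,0.1,0],"roll":0},{"translation":[55,0.2,0],"roll":0},{"translation":[60.3,0.2,0],"roll":0},{"translation":[60.3,0.2,15],"roll":0},{"translation":[60.3,0.2,28],"roll":0},{"translation":[60.3,0.2,28],"roll":0},{"translation":[60.3,0.2,28],"roll":0}]'|grep -E "time|pos|contact"
for i in 1 2 ; do python3 -m handwheel '[{"translation":[0,0,4],"roll":0},{"translation":[0,0,8],"roll":0},{"translation":[0,0,8],"roll":0},{"translation":[0,0,8],"roll":0}]'|grep -E "pos|contact"; done
```

```text
time_s: 20.62
eef_pos: [597.7, 112.6, 143.3]
contact_force: [-0.3, 0.4, -1.2]
eef_pos: [597.5, 112.5, 135.9]
contact_force: [-0.7, 0.2, -1.4]
eef_pos: [597.5, 112.5, 127.8]
contact_force: [0.5, 0.1, -1.6]
```

```bash
for i in 1 2 3; do python3 -m handwheel '[{"translation":[0,0,4],"roll":0},{"translation":[0,0,8],"roll":0},{"translation":[0,0,8],"roll":0}]'|grep -E "pos|contact"; done
```

```text
eef_pos: [597.4, 112.3, 119.3]
contact_force: [-0.3, -0.3, -1.1]
eef_pos: [597.6, 112.4, 111.7]
contact_force: [1.1, -1.1, -0.1]
eef_pos: [597.7, 112.5, 103.8]
contact_force: [-0.3, -1.1, 2.5]
```

```bash
for i in 1 2 ; do python3 -m handwheel '[{"translation":[0,0,3],"roll":0},{"translation":[0,0,6],"roll":0},{"translation":[0,0,6],"roll":0}]'|grep -E "pos|contact"; done;  python3 -m handwheel '[{"translation":[0,0,2],"roll":0},{"translation":[0,0,2],"roll":0}]'|grep -E "pos|contact"
```

```text
eef_pos: [597.1, 112.5, 96.9]
contact_force: [0.3, -0.1, 0.4]
eef_pos: [597.3, 112.5, 91.6]
contact_force: [-0.2, 0.0, 0.9]
eef_pos: [597.4, 112.5, 89.8]
contact_force: [0.4, 0.2, 2.7]
```

```bash
for i in 1 2 3; do python3 -m handwheel '[{"translation":[0,0,1.5],"roll":0},{"translation":[0,0,1.5],"roll":0}]'|grep -E "pos|contact"; done
```

```text
eef_pos: [597.4, 112.5, 88.5]
contact_force: [-2.2, -1.2, 3.2]
eef_pos: [597.7, 112.6, 88.2]
contact_force: [-2.3, -1.0, 7.3]
eef_pos: [597.9, 112.6, 87.6]
contact_force: [-3.9, -1.1, 9.9]
```

```bash
python3 -m handwheel '[{"translation":[0,0,1.2],"roll":0},{"translation":[0,0,1.2],"roll":0},{"translation":[0,0,1.2],"roll":0}]'|grep -E "pos|contact"; python3 -m handwheel '[{"translation":[0,0,-4],"roll":0},{"translation":[0,0,-8],"roll":0},{"translation":[0,0,-11],"roll":0},{"translation":[0,0,-11],"roll":0},{"translation":[0,0,-11],"roll":0}]'|grep -E "pos|contact"
```

```text
eef_pos: [598.0, 112.6, 87.1]
contact_force: [-4.4, -1.0, 12.9]
eef_pos: [597.4, 112.5, 94.7]
contact_force: [-0.5, -0.5, 1.0]
```

```bash
python3 -m handwheel '[{"translation":[0,0,0],"roll":0},{"translation":[0,0,0],"roll":0},{"translation":[0,0,0],"roll":0},{"translation":[0,0,0],"roll":0}]' 80 |grep -E "pos|contact|width"
python3 -m handwheel '[{"translation":[0,0,-30],"roll":0},{"translation":[0,0,-65],"roll":0},{"translation":[40,10,-70],"roll":0},{"translation":[86,22,-60],"roll":0},{"translation":[87,22,-10],"roll":0},{"translation":[87,22,30],"roll":0},{"translation":[87,22,33],"roll":0},{"translation":[87,22,33],"roll":0}]'|grep -E "time|pos|contact|width"
python3 - <<'E'
from h import *
a=save("scene","a8");b=save("side","b8")
for c in range(3): im=save("wrist","w8")
s=r.read_state();k=cam("wrist");print(s["eef_pos"])
p=proj("wrist",[540,119,46],k);print(p);stud()
u,v=np.round(p).astype(int)
v1=cv2.resize(im[max(0,v-55):v+35,max(0,u-60):u+60],(400,300),interpolation=2)
cv2.imwrite("pics/v8.png",np.vstack([np.hstack([cv2.resize(im,(400,300)),v1]),np.hstack([cv2.resize(a[150:270,190:350],(400,300),interpolation=2),cv2.resize(b[190:270,220:330],(400,300),interpolation=2)])])[:,:,::-1])
E
```

```text
eef_pos: [597.4, 112.5, 95.1]
contact_force: [0.4, -0.1, 0.5]
width: 0.939
time_s: 27.0
eef_pos: [508.6, 111.6, 63.3]
contact_force: [0.6, 1.1, 1.0]
width: 0.933
[509.03661246 111.68436385  63.91728114]
[249.79449906 278.34737308]
ring_0 0.91 [468.8 280.9  -1.5] tool [ -4.3 173.9  65.4] [498. 207.]
green_band 0.83 [537.6 118.5  51.2] tool [-29.4  -0.7  12.7] [250. 280.]
```

View pics/v8.png

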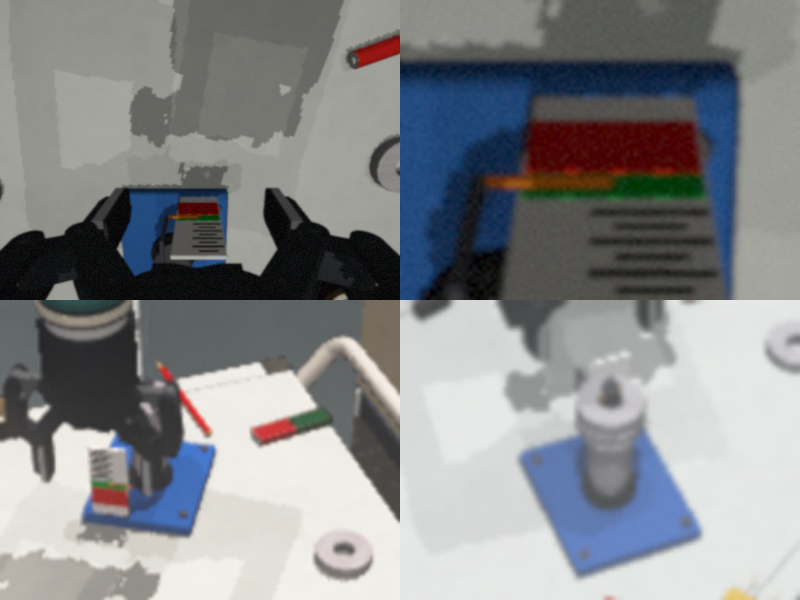

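Wrist view: the orange pointer overlaps the green band (zoom about (550,183), band rows 172–197), and the side view shows two stacked rings with no gap. The pointer stands in front of the plate, so I'll correct for parallax.

Run:
```python
from h import *
def masks(f,roi):
  x=cv2.imread(f);u0,v0,u1,v1=roi;h=cv2.cvtColor(x,cv2.COLOR_BGR2HSV);o={}
  for nm,lo,hi in(("green",(45,90,30),(80,255,255)),("orange",(8,140,90),(20,255,255)),("red",(0,150,50),(5,255,255))):
    m=cv2.inRange(h,lo,hi);z=np.zeros_like(m);z[v0:v1,u0:u1]=m[v0:v1,u0:u1];q=np.argwhere(z)
    if len(q): o[nm]=q; print(f,nm,len(q),"rows",q[:,0].min(),q[:,0].max(),"cols",q[:,1].min(),q[:,1].max(),"mean",q.mean(0).round(1))
  return o
w=masks("pics/w8.png",(200,225,300,330))
masks("pics/w5.png",(230,15,310,60)); masks("pics/w4.png",(230,10,310,60)); masks("pics/w7.png",(230,5,310,60))
x=cv2.imread("pics/w8.png"); hs=cv2.cvtColor(x,cv2.COLOR_BGR2HSV)
for u in(222,232,242,265,272): print(u,[tuple(int(t) for t in x[v,u][::-1]) for v in range(268,286)])
g=cv2.imread("pics/w5.png")
print("w5 rows 15..50 col 258,275"); print([tuple(int(t) for t in g[v,258][::-1]) for v in range(22,46,1)]);print([int(t) for t in g[22:50,275].mean(1)])
R,o,M=cam("wrist");s=r.read_state();print(o,s["eef_pos"])
```

```text
pics/w8.png green 257 rows 276 282 cols 227 281 mean [279.6 259.8]
pics/w8.png orange 103 rows 274 279 cols 217 266 mean [277.  234.6]
pics/w8.png red 556 rows 260 274 cols 228 279 mean [267. 253.]
pics/w5.png orange 9 rows 33 34 cols 254 259 mean [ 33.3 256.3]
pics/w4.png orange 12 rows 31 32 cols 253 260 mean [ 31.3 256.4]
pics/w7.png orange 11 rows 31 32 cols 255 260 mean [ 31.5 257.7]
222 [(10, 34, 69), (2, 35, 64), (15, 38, 69), (18, 41, 72), (20, 40, 71), (21, 41, 69), (32, 41, 67), (62, 42, 54), (102, 56, 34), (132, 71, 17), (138, 77, 29), (108, 67, 56), (58, 52, 77), (31, 48, 83), (18, 47, 82), (21, 47, 84), (25, 54, 87), (22, 47, 84)]
232 [(72, 0, 0), (72, 0, 0), (74, 0, 3), (73, 6, 2), (76, 8, 0), (80, 11, 5), (80, 30, 17), (73, 43, 1), (88, 49, 4), (100, 49, 0), (95, 53, 5), (64, 51, 10), (37, 58, 19), (31, 69, 28), (48, 75, 50), (73, 80, 67), (83, 83, 80), (80, 79, 75)]
242 [(75, 13, 16), (74, 8, 8), (76, 7, 13), (74, 0, 0), (82, 12, 14), (106, 13, 5), (120, 32, 16), (99, 41, 8), (93, 49, 16), (101, 50, 9), (92, 50, 0), (66, 52, 8), (34, 61, 15), (19, 73, 29), (51, 89, 55
[... 449 characters left out ...]
15, 69, 23), (44, 77, 47), (75, 83, 71), (77, 78, 72), (63, 61, 58)]
w5 rows 15..50 col 258,275
[(118, 120, 113), (114, 117, 110), (116, 120, 113), (115, 118, 110), (118, 118, 113), (116, 118, 112), (117, 120, 113), (117, 119, 113), (118, 118, 111), (122, 109, 100), (129, 90, 68), (130, 75, 35), (123, 82, 57), (113, 99, 87), (116, 114, 108), (118, 119, 112), (116, 118, 111), (118, 119, 113), (113, 115, 111), (113, 114, 111), (116, 115, 110), (109, 109, 106), (89, 93, 94), (64, 73, 83)]
[116, 116, 117, 115, 115, 117, 115, 119, 116, 124, 146, 156, 152, 137, 107, 83, 77, 78, 78, 76, 79, 81, 73, 79, 79, 77, 76, 79]
[439.99461768  94.04156244 205.08972689] [508.04004651 111.56047333  62.66489343]
```

The parallax matters, so I'm taking a second, steeper view to triangulate the pointer against the band.

```bash
python3 -m handwheel '[{"translation":[0,0,-20],"roll":0},{"translation":[-20,0,-42],"roll":0},{"translation":[-40,0,-42],"roll":0},{"translation":[-40,0,-42],"roll":0},{"translation":[-40,0,-42],"roll":0},{"translation":[-40,0,-42],"roll":0}]'|grep -E "time|pos|contact"
python3 - <<'E'
from h import *
im=save("wrist","w9");s=r.read_state();k=cam("wrist");print(s["eef_pos"],k[1])
p=proj("wrist",[540,119,46],k);u,v=np.round(p).astype(int);print(u,v)
cv2.imwrite("pics/v9.png",np.hstack([cv2.resize(im,(400,300)),cv2.resize(im[v-45:v+45,u-60:u+60],(400,300),interpolation=2)])[:,:,::-1])
for c in range(u-30,u+31,6): print(c,[tuple(int(t) for t in im[w,c]) for w in range(v-14,v+12)])
E
```

```text
time_s: 28.2
eef_pos: [545.5, 121.6, 103.6]
contact_force: [-0.7, 0.1, 0.1]
[545.6089847  121.61492286 103.75351289] [477.84730168 104.11836353 246.33892038]
250 196
220 [(27, 72, 122), (38, 81, 135), (37, 81, 136), (37, 79, 131), (35, 77, 126), (33, 75, 127), (33, 78, 132), (36, 79, 130), (36, 77, 128), (38, 69, 118), (59, 60, 91), (86, 50, 54), (96, 52, 31), (79, 44, 32), (47, 41, 52), (23, 32, 60), (19, 37, 65), (21, 39, 67), (22, 38, 68), (23, 38, 72), (20, 40, 72), (28, 46, 72), (15, 39, 70), (17, 38, 71), (19, 41, 71), (7, 34, 67)]
226 [(33, 71, 120), (37, 73, 127), (34, 73, 123), (25, 70, 121), (30, 70, 123), (36, 74, 124), (34, 71, 125), (36, 73, 124), (32, 73, 121), (48, 70, 116), (89, 69, 94), (137, 82, 57), (158, 96, 31), (148, 88, 47), (106, 68, 65), (44, 49, 71), (24, 44, 72), (20, 40, 70), (27, 44, 70), (36, 51, 73), (41, 53, 73), (46, 52, 72), (50, 61, 76), (61, 66, 76), (62, 64, 72), (65, 68, 74)]
232 [(25, 52, 85), (20, 48, 79), (25, 40, 70), (26, 32, 48), (29, 28, 37), (45, 22, 23), (59, 8, 10), (65, 0, 0), (71, 5, 0), (74, 10, 2), (89, 34, 10), (118, 57, 14), (128,
[... 2429 characters left out ...]
(79, 82, 100), (78, 69, 83), (78, 55, 66), (78, 42, 57), (76, 33, 43), (78, 26, 30), (76, 12, 19), (76, 15, 15), (73, 24, 9), (57, 38, 13), (33, 52, 12), (10, 63, 22), (6, 69, 16), (35, 77, 39), (52, 71, 49), (58, 59, 55), (73, 71, 67), (78, 77, 74), (63, 60, 57), (51, 53, 49), (64, 63, 61), (68, 70, 67)]
280 [(35, 71, 118), (34, 75, 129), (42, 84, 137), (43, 83, 138), (33, 80, 134), (38, 83, 137), (40, 80, 135), (38, 82, 135), (39, 83, 136), (39, 82, 137), (39, 83, 136), (38, 80, 135), (35, 78, 130), (35, 76, 128), (32, 70, 120), (36, 65, 110), (41, 67, 108), (44, 72, 114), (39, 69, 115), (48, 77, 122), (45, 80, 124), (45, 76, 116), (52, 74, 111), (53, 74, 106), (61, 74, 102), (65, 74, 98)]
```

View pics/v9.png

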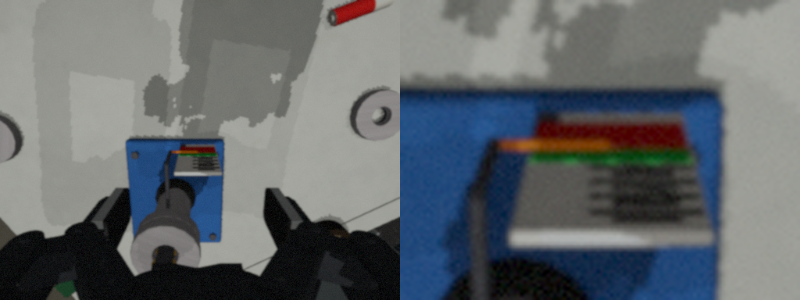

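Both rings are home. Triangulating the two views gives a pointer 4.3 mm in front of the plate and about 51.5 mm high, so the pan has sunk about 16.5 mm. That's above the band, so a third ring is needed; take the one near (469,283).

```bash
python3 -m handwheel '[{"translation":[5,25,-11],"roll":0},{"translation":[14,75,-11],"roll":0},{"translation":[23,125,-11],"roll":0},{"translation":[31,165,-11],"roll":0},{"translation":[33,175.5,-11],"roll":0},{"translation":[33,175.5,-11],"roll":0},{"translation":[33,175.5,-11],"roll":0},{"translation":[33,175.5,-11],"roll":0}]' 75|grep -E "time|pos"
python3 - <<'E'
from h import *
r.capture("side");im=save("wrist","w10");s=r.read_state();k=cam("wrist");print(s["eef_pos"])
g=cv2.cvtColor(im,cv2.COLOR_RGB2GRAY);c=cv2.HoughCircles(cv2.medianBlur(g,5),cv2.HOUGH_GRADIENT,1,40,param1=80,param2=20,minRadius=22,maxRadius=40)
for u,v,R in c[0][:2]: p=ray("wrist",(u,v),12,k);print(u,v,R,np.round(p,1),np.round(tool(p-s["eef_pos"]),1))
rings()
E
```

```text
time_s: 29.25
eef_pos: [470.3, 281.9, 115.1]
[470.18150395 282.11978793 115.09301858]
256.5 181.5 31.4 [465.3 285.2  12. ] [  3.9   4.2 103.1]
227.5 329.5 27.0 [612.1 296.   12. ] [-140.8  -22.6  103.1]
lm 0.89 [470.7 283.4   0. ] [253. 183.]
mk 0.61 circle@12 466.9 285.8 25.7 mean [468.1 285.3]
mk 0.31 circle@12 620.3 102.8 42.6 mean [605.4 112.9]
```

```bash
python3 -m handwheel '[{"translation":[1.5,4,50],"roll":0},{"translation":[1.5,4,95],"roll":0},{"translation":[1.5,4,111.5],"roll":0},{"translation":[1.5,4,111.5],"roll":0},{"translation":[1.5,4,111.5],"roll":0}]' 75|grep -E "pos|contact"
python3 -m handwheel '[{"translation":[0,0,0],"roll":0},{"translation":[0,0,0],"roll":0},{"translation":[0,0,0],"roll":0},{"translation":[0,0,0],"roll":0},{"translation":[0,0,0],"roll":0}]' 44 60
python3 -m handwheel '[{"translation":[0,0,-10],"roll":0},{"translation":[0,0,-50],"roll":0},{"translation":[0,0,-100],"roll":0},{"translation":[0,0,-150],"roll":0},{"translation":[0,0,-168],"roll":0},{"translation":[0,0,-168],"roll":0},{"translation":[0,0,-168],"roll":0}]'|grep -E "time|pos|contact|width"
```

```text
eef_pos: [468.9, 287.3, 5.8]
contact_force: [0.2, -0.7, 0.8]
time_s: 30.7
eef_pos: [468.7, 287.1, 6.4]
eef_rot: [0.002, -0.129, 0.992, 0.0]
contact_force: [-0.8, -0.8, 6.8]
width: 0.535
finger_force: 60.2
time_s: 31.58
eef_pos: [465.9, 285.9, 168.6]
contact_force: [0.2, 0.7, -2.5]
width: 0.535
```

```bash
python3 -m handwheel '[{"translation":[-20,-28,0],"roll":0},{"translation":[-52,-73,0],"roll":0},{"translation":[-84,-118,0],"roll":0},{"translation":[-116,-163,0],"roll":0},{"translation":[-138,-194,0],"roll":0},{"translation":[-142.5,-201,0],"roll":0},{"translation":[-142.5,-201,0],"roll":0},{"translation":[-142.5,-201,0],"roll":0}]'|grep -E "time|pos|contact"
python3 - <<'E'
from h import *
from ringfit import ringfit
r.capture("side");r.capture("side")
im=save("wrist","w11");s=r.read_state();k=cam("wrist");print(s["eef_pos"],s["time_s"],"stud tool",np.round(tool(np.array([600.5,113.3,120])-s["eef_pos"]),1))
fit(im,(235,100,268,135),0,70,120,k,s)
ringfit("pics/w11.png",1e-4);ringfit("pics/w11.png",.2)
cv2.imwrite("pics/v11.png",cv2.resize(im[60:320,120:390],(600,578),interpolation=2)[:,:,::-1])
E
```

```text
time_s: 32.58
eef_pos: [655.1, 129.7, 170.7]
contact_force: [0.8, 0.1, -1.0]
[655.5940745  129.68185466 171.91314166] 32.725 stud tool [57.5 -1.7 51.9]
px [248.8 115.9] [26.2 27.3] world [599.1 113.2 120. ] tool [58.9 -1.5 51.9]
pics/w11.png [-1.04  0.61 10.38  0.  ] -233.2
pics/w11.png [-1.06  0.66 10.37 -0.  ] -233.2
```

View pics/v11.png

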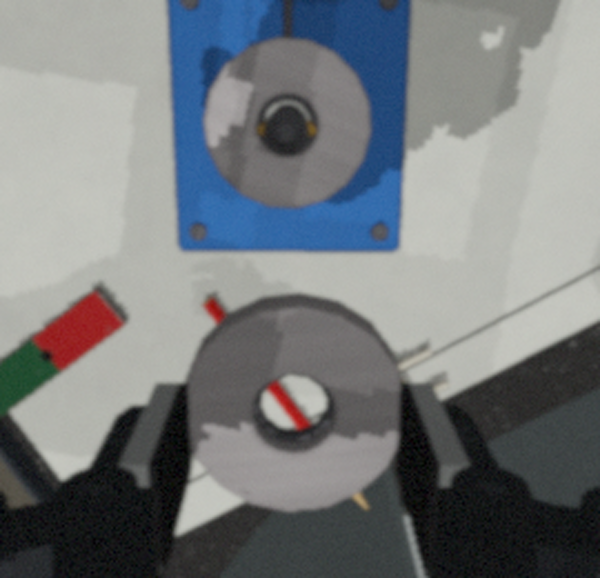

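Ring 3 is held level, bore at crop (293,412) and stud at (288,128). Now align and lower.

```bash
python3 -m handwheel '[{"translation":[30,-1.2,0],"roll":0},{"translation":[53,-2.4,0],"roll":0},{"translation":[57.9,-2.4,0],"roll":0},{"translation":[57.9,-2.4,15],"roll":0},{"translation":[57.9,-2.4,28],"roll":0},{"translation":[57.9,-2.4,28],"roll":0},{"translation":[57.9,-2.4,28],"roll":0}]'|grep -E "time|pos|contact"
for i in 1 2 3 4; do python3 -m handwheel '[{"translation":[0,0,4],"roll":0},{"translation":[0,0,8],"roll":0},{"translation":[0,0,8],"roll":0}]'|grep -E "pos|contact"; done
```

```text
time_s: 33.6
eef_pos: [601.2, 111.5, 143.1]
contact_force: [0.0, 0.4, -1.1]
eef_pos: [600.7, 111.4, 135.2]
contact_force: [0.1, -0.3, -1.6]
eef_pos: [600.6, 111.4, 126.9]
contact_force: [0.2, -0.8, -1.4]
eef_pos: [600.7, 111.6, 119.1]
contact_force: [0.2, 0.8, -1.3]
eef_pos: [600.8, 111.9, 111.3]
contact_force: [0.3, 1.5, -0.9]
```

```bash
for i in 1 2; do python3 -m handwheel '[{"translation":[0,0,2],"roll":0},{"translation":[0,0,4],"roll":0},{"translation":[0,0,4],"roll":0}]'|grep -E "pos|contact"; done; python3 -m handwheel '[{"translation":[0,0,1.5],"roll":0},{"translation":[0,0,1.5],"roll":0}]'|grep -E "pos|contact"
```

```text
eef_pos: [601.0, 111.7, 107.7]
contact_force: [-0.8, 2.1, 0.3]
eef_pos: [601.1, 111.6, 103.6]
contact_force: [0.8, 3.3, 0.8]
eef_pos: [600.9, 111.5, 101.9]
contact_force: [1.2, 2.8, 0.4]
```

```bash
for i in 1 2; do python3 -m handwheel '[{"translation":[0,0.5,1.5],"roll":0},{"translation":[0,0.5,1.5],"roll":0}]'|grep -E "pos|contact"; done
```

```text
eef_pos: [600.9, 111.8, 100.6]
contact_force: [1.3, 2.7, 0.7]
eef_pos: [601.2, 112.1, 100.3]
contact_force: [-0.9, 1.4, 5.1]
```

```bash
python3 -m handwheel '[{"translation":[0,0.2,1.2],"roll":0},{"translation":[0,0.2,1.2],"roll":0}]'|grep -E "pos|contact"
```

```text
eef_pos: [601.3, 112.2, 99.9]
contact_force: [-1.0, 0.2, 6.8]
```

```bash
for i in 1 2; do python3 -m handwheel '[{"translation":[0,0,1.2],"roll":0},{"translation":[0,0,1.2],"roll":0}]'|grep -E "pos|contact"; done
```

```text
eef_pos: [601.5, 112.1, 99.4]
contact_force: [-2.0, -0.0, 9.4]
eef_pos: [601.6, 112.2, 98.9]
contact_force: [-2.0, 0.3, 12.0]
```

```bash
python3 -m handwheel '[{"translation":[0,0,0],"roll":0},{"translation":[0,0,0],"roll":0},{"translation":[0,0,-4],"roll":0},{"translation":[0,0,-8],"roll":0},{"translation":[0,0,-8],"roll":0},{"translation":[0,0,-8],"roll":0}]'|grep -E "pos|contact"
python3 -m handwheel '[{"translation":[0,0,0],"roll":0},{"translation":[0,0,0],"roll":0},{"translation":[0,0,0],"roll":0},{"translation":[0,0,0],"roll":0}]' 80 |grep -E "pos|contact|width"
python3 -m handwheel '[{"translation":[0,0,-25],"roll":0},{"translation":[0,0,-55],"roll":0},{"translation":[40,11,-60],"roll":0},{"translation":[86,22,-55],"roll":0},{"translation":[90,22,-10],"roll":0},{"translation":[90,22,35],"roll":0},{"translation":[90,22,42],"roll":0},{"translation":[90,22,42],"roll":0}]'|grep -E "time|pos|contact|width"
python3 - <<'E'
from h import *
b=save("side","b12");a=save("scene","a12");r.capture("side")
im=save("wrist","w12");s=r.read_state();k=cam("wrist");print(s["eef_pos"],k[1])
p=proj("wrist",[540,119,46],k);u,v=np.round(p).astype(int);print(u,v)
cv2.imwrite("pics/v12.png",np.hstack([cv2.resize(im[v-55:v+35,u-60:u+60],(400,300),interpolation=2),cv2.resize(b[190:270,220:330],(400,300),interpolation=2)])[:,:,::-1])
for c in(u-30,u-20,u+18,u+22): print(c,[tuple(int(t) for t in im[w,c]) for w in range(v-16,v+10)])
E
```

```text
eef_pos: [600.7, 112.3, 103.0]
contact_force: [1.6, 0.9, 0.3]
eef_pos: [600.5, 112.6, 103.5]
contact_force: [-1.1, -0.3, -0.2]
width: 0.931
time_s: 39.6
eef_pos: [508.5, 110.9, 62.2]
contact_force: [0.0, 0.2, 1.2]
width: 0.937
[509.72304566 111.05498759  63.78197073] [441.221675    93.4819244  206.00106052]
251 278
221 [(19, 37, 69), (11, 40, 71), (14, 40, 68), (18, 42, 72), (14, 36, 69), (24, 42, 72), (27, 38, 64), (61, 43, 56), (92, 48, 34), (102, 49, 20), (93, 47, 31), (61, 42, 48), (31, 37, 65), (17, 39, 67), (11, 34, 66), (22, 40, 69), (8, 38, 69), (2, 39, 69), (12, 37, 69), (13, 40, 78), (20, 49, 85), (18, 45, 80), (15, 46, 82), (20, 48, 86), (26, 54, 87), (20, 48, 83)]
231 [(68, 10, 0), (71, 7, 0), (73, 10, 14), (74, 7, 3), (70, 0, 0), (76, 14, 12), (73, 7, 1), (79, 22, 0), (96, 44, 14), (104, 51, 8), (99, 43, 3), (92, 36, 10), (85, 39, 7), (56, 50, 11), (18, 56, 7), (0, 54, 13), (0, 50, 7), (0, 53, 0), (13, 63, 19), (25, 70, 30), (60, 84, 61), (74, 78, 69), (80, 83, 75), (84, 82, 81), (87, 82, 79), (80, 81, 79)]
269 [(71, 0, 0), (73, 0, 1), (72, 0, 0), (73, 5, 4), (72, 0, 0), (75, 6, 10), (73, 3, 0), (73, 6, 2), (74, 5, 3), (70, 0, 0), (77, 5, 1), (89, 9, 0), (95, 33, 10), (67, 49, 17), (21, 54, 1), (1, 53, 4), (3, 55, 13), (0, 56, 8), (6, 64, 22), (38, 87, 43), (56, 92, 60), (73, 87, 70), (76, 75, 73), (56, 54, 52), (44, 43, 42), (56, 54, 53)]
273 [(72, 6, 5), (76, 8, 5), (76, 7, 11), (75, 9, 12), (73, 6, 0), (75, 12, 1), (73, 7, 0), (74, 11, 6), (71, 0, 0), (75, 12, 4), (77, 2, 5), (81, 3, 0), (84, 35, 9), (56, 44, 2), (17, 55, 7), (0, 56, 11), (6, 57, 15), (8, 57, 9), (6, 61, 14), (17, 67, 24), (54, 84, 56), (73, 84, 70), (75, 73, 68), (56, 55, 52), (48, 43, 47), (58, 59, 55)]
```

View pics/v12.png

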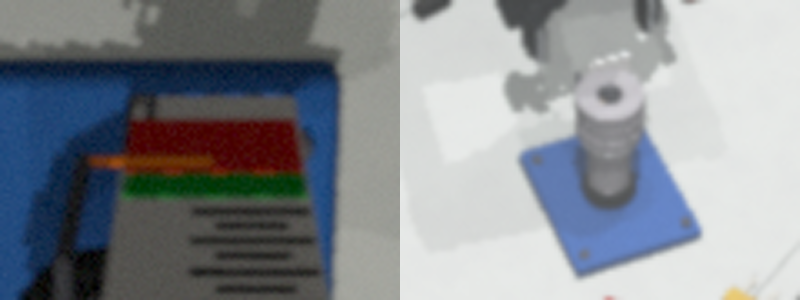

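The pointer is now about 44.6 mm high after the same parallax correction, a sink of about 23 mm and well inside the band. The side view shows three rings stacked without gaps. Backing off, then handing in.

```bash
python3 -m handwheel '[{"translation":[0,0,-40],"roll":0},{"translation":[20,0,-90],"roll":0},{"translation":[40,0,-110],"roll":0},{"translation":[40,0,-110],"roll":0},{"translation":[40,0,-110],"roll":0},{"translation":[40,0,-110],"roll":0}]'|grep -E "time|contact"; python3 -c "
from plant import r
print(r.finish_job())"
```

```text
time_s: 40.55
contact_force: [-0.4, 0.3, -0.3]
the job is handed in; nothing more can be done
None
```

I pressed three rings home on the stud with 12 to 13 N each, and the pointer reads inside the green band (pan sunk about 23 mm by my measurement). The fourth ring was not touched. I handed the job in at about 40.6 s; no verdict came back.

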